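# Close the curing jig and hold the UV lamp over the cap badge

## Task

A freshly glued cap badge lies in the curing jig. Fold the jig's window frame fully down over it, then take the blue UV lamp out of its dock, carry it over the bottle crate, and hold it upright with its lens centred over the red face of the badge, about 10 mm above it. The lamp must never touch the badge or the jig, and nothing else on the bench may be knocked; finish while still holding the lamp there, steady, for the cure.

Things in the scene. Friction and masses are not known exactly. Their poses are not given: they have to be found in the camera images.
- jig: Badge curing jig fixed to the bench, on its left or right half: aluminium plate 180 x 140 x 10 mm, black nest block on it with its top at 30 mm. Origin on the bench under the centre of the badge pocket (6 mm deep, 51.5 mm wide); z up, x from the jig's front (tab side, roughly facing the robot) to its hinge. Hinge axis along y, at x = +67 mm; its two steel ears reach 42 mm above the bench.
- frame (a joint): Angle of the hinged steel window frame: 0 = fully down over the badge, grows as the free edge swings up and back; 1.57 = upright, stop at 1.75. Starts at 1.0 to 1.5. Stiff hinge: it stays where left, 1 to 2 N at the free edge moves it. Plate 6 mm thick, 100 mm wide, reaching 128 mm from the axis plus the tab; 40 mm square window centred 67 mm from the axis. Down, its top is 37 mm above the bench.
- frame_tab (a point): Centre of the upper (outer) face of the yellow finger tab (24 x 36 mm, 6 mm thick) in the middle of the frame's free edge, 140 mm from the hinge axis. With the frame down it is 37 mm above the bench, at x = -73 mm in the jig's frame. Its axes turn with the frame and match the jig's when it is down.
- frame_hinge (a point): Middle of the frame's hinge axis, 34 mm above the bench.
- badge: Cap badge lying loose in the jig's pocket: brass back plate 50 mm across and 4 mm thick with a raised round emblem 29 mm across. Origin at the centre of its underside, 24 mm above the bench; z up.
- badge_face (a point): Centre of the badge's red face, 26 mm across, 13 mm above the badge's underside and 37 mm above the bench: the target for the lamp.
- lamp: Cordless UV lamp standing in its dock, lens down: round, 142 mm tall, 0.2 to 0.3 kg. From the lens up: black finned head 40 mm across to 37 mm, navy blue barrel 34 mm across from 37 to 132 mm, black end cap 31 mm across. Origin at the lens centre (lower end), z up along the lamp. Grip it across the barrel about 100 mm above the lens.
- lamp_lens (a point): Centre of the lamp's lens, 33 mm across, at its lower end (the lamp's origin).
- dock: Charging dock of the lamp, fixed to the bench on the half where the jig is not: grey base 100 x 90 x 12 mm with a round black cup, 56 mm outside, 46 mm inside, rim 48 mm above the bench. The lamp stands in it, lens 16 mm above the bench. Origin on the bench under the cup's centre, z up.
- crate: Cream slatted bottle crate, fixed to the bench between the jig and the dock: 260 x 72 x 56 mm, long side roughly along x. Origin at the centre of its underside.
- bottle_a: Amber squeeze bottle with a white nozzle standing loose in the crate, 48 mm across and 125 mm tall; its tip is 130 mm above the bench. Origin at the centre of its underside.
- bottle_b: Pale yellow squeeze bottle of the same size, loose in the crate (middle). Origin at the centre of its underside.
- bottle_c: Amber squeeze bottle of the same size, loose in the crate. Origin at the centre of its underside.
- squeeze_bottle: White squeeze bottle, 52 mm across and 125 mm tall, standing loose on the bench behind the crate. Origin at the centre of its underside.
- glue: Small black glue bottle with a blue nozzle, 30 mm across and 83 mm tall, standing loose on the bench. Origin at the centre of its underside.
- jar: Amber glass jar with a white lid, 64 mm across and 55 mm tall, standing loose on the bench. Origin at the centre of its underside.
- tweezers: Steel tweezers, 120 mm long and 5 mm high, lying loose on the bench at the back, on the right. Origin at the middle of the underside, x along their length.
Mind the look-alikes: they are no part of the job. Several things have the shape of the dock; the one meant has the colours described above. Of the things shaped like the jig, the aluminium one is meant.

How it is judged:
By the outcome, as a careful person would: the job done as asked, in the order asked, and still so for the second after the job is handed in, while the arm keeps its last pose, push and grip.
It also fails if it takes over 61 s, if anything falls off the work surface, if the arm or the gripper's body presses on something with over 40 N, if the wrist force passes 120 N, or if a joint passes its speed limit or range.

## Robot

A 6-joint arm with a two-finger parallel gripper is mounted at the origin on the work surface. World frame = base frame: x ahead of the robot, y to its left, z up, the work surface at z = 0. Lengths are in mm, angles in rad, forces in N, time in s.
With the tool pointing down it reaches from about 275 to 725 mm from the base axis. Payload 15.9 kg.
Tool frame: the origin (TCP) lies between the finger pads; the fingertips stand 8 mm ahead of it and the grasp point (between the pads) lies 11 mm behind it; z points along the fingers, y is the line along which they close (so a half turn about z gives the same grasp; the last joint's range is limited). The gripper opens to 85 mm and grips with 20 to 120 N. Pads are 22 mm wide; open, the fingers measure 114 mm over their backs; the gripper's body (76 mm by 85 mm) begins 54 mm behind the grasp point. The pads swing forward as they close: fully open they stand 13 mm farther back than shut.
Start: joints at [1.244, 0.213, -0.034, 1.323, 0, 1.571], TCP at [160.501, 473.524, 239.306] pointing down, gripper open.
Joint ranges: [-2.98, 2.98], [-0.74, 1.72], [-1.14, 1.35], [-2.1, 2.04], [-1.57, 1.44], [-3.14, 3.14]. Speed limits (rad/s): [1.89, 1.89, 2.39, 2.57, 3.14, 3.14].

## Interface

Orientations are given as a unit quaternion [w, x, y, z].
In Python, from plant import telemetry, eyes, manip gives the robot as it stands.
- The arm moves only by the tool drive_tool, never from a script. Its argument "motion" is a list of rows, each an object of numbers: "jaw": the closure in counts, from 0 (fully open) to 255 (shut); "dx", "dy", "dz": the shift along the tool's x, y, z in cm; "ax", "ay", "az": the turn, a rotation vector about the tool's x, y, z in rad. In form: [{"jaw": .., "dx": .., "dy": .., "dz": .., "ax": .., "ay": .., "az": ..}, ...]. A call has 1 to 20 rows; each row is the pose to reach, as a shift and turn from the pose commanded when the call began, along the tool's axes at that moment; what a row does not reach only later rows make up. A row lasts 1/8 s, in which the tool goes at most 62.5 mm and 10.7 degrees, less where a joint would pass 70% of its speed; a pose out of reach is approached as far as the arm can. A call with a gripper value outside its range is refused whole. The fingers move at their own pace and stop on an object; "squeeze" is the grip in N (left out, the last holds). Time passes only in rows, so rows that repeat a pose let the fingers close. It gives the time, the measured TCP pose, the force, the opening and the grip force at its end, in the units of the state.
- telemetry.observe(): the state, without advancing time (a new reading comes with each control period).
- eyes.grab_frame(name): name is "side" or "top" or "wrist"; returns a dict with "frame" (480x640x3 uint8, red, green, blue), "fx", "fy", "cx", "cy" (pixels), "cam_to_world" (4x4, takes a point from camera to world coordinates); the wrist camera has in their place "mount" (4x4, takes a point from camera to tool coordinates, whose origin is the TCP and whose axes are the flange's). Camera axes: x right, y down, z forward; pixel columns grow to the right and rows downward; lengths in mm; the calibration is good to about 2 mm. A picture is of the moment at which its call begins: read the wrist's pose just before it. There is no depth.
- manip.close_job(): hands the job in; it is judged then, once.
The state is a dict: "time_s": time; "qpos": joint angles; "dq": joint speeds; "joint_torque": joint torques, N m; "ee_pos": TCP position; "tool_rot": TCP orientation; "wrist_force": force on the tool from outside, world axes, zero at the start; "torque": the same for the moment, N m; "grip_width": finger opening in mm; "grasp_force": force on a finger pad.
Only numpy, scipy, OpenCV 4.12 (cv2) and the standard library are available. Lean on these libraries where they do the work, as an engineer would, in place of code of your own. Each camera call takes 0.05 s, during which the arm holds its last target. There are 200 camera calls.

## Working session

There is one attempt and no reset: what is moved stays moved. The work goes in short steps, Python scripts to look and compute and a tool call to move; the robot and the scene stay as the last step left them, time stands still between calls to the robot, and variables do not carry over. Pictures are saved under pics/ and viewed, at most 10 in all, crops included, and the job is handed in when it is done.

Besides the shell and the picture viewer there is one more tool, called after "Call:" in YAML: its name, and indented under it one key for each argument. drive_tool: Moves the arm, as the interface text tells. Its arguments: {"type":"object","properties":{"motion":{"type":"array","items":{"type":"object","properties":{"jaw":{"type":"number"},"dx":{"type":"number"},"dy":{"type":"number"},"dz":{"type":"number"},"ax":{"type":"number"},"ay":{"type":"number"},"az":{"type":"number"}}}},"squeeze":{"type":"number"}},"required":["motion"]}

```bash
mkdir -p pics; ls; cat > h.py <<'E'
import numpy as np, cv2, json
from plant import telemetry, eyes, manip
def snap(n,f):
    s=telemetry.observe(); d=eyes.grab_frame(n); cv2.imwrite(f'pics/{f}.png',d['frame'][:,:,::-1])
    from scipy.spatial.transform import Rotation as R
    if 'mount' in d:
        q=s['tool_rot']; T=np.eye(4); T[:3,:3]=R.from_quat([q[1],q[2],q[3],q[0]]).as_matrix(); T[:3,3]=s['ee_pos']
        C=T@np.array(d['mount'])
    else: C=np.array(d['cam_to_world'])
    np.savez(f'pics/{f}.npz',C=C,k=[d['fx'],d['fy'],d['cx'],d['cy']])
    return d
def onz(f,u,v,z):
    a=np.load(f'pics/{f}.npz'); fx,fy,cx,cy=a['k']; C=a['C']
    r=C[:3,:3]@[(u-cx)/fx,(v-cy)/fy,1]; return (C[:3,3]+r*(z-C[2,3])/r[2]).round(1)
def proj(f,p):
    a=np.load(f'pics/{f}.npz'); fx,fy,cx,cy=a['k']; q=np.linalg.inv(a['C'])@np.append(p,1)
    return np.array([cx+fx*q[0]/q[2],cy+fy*q[1]/q[2]]).round(1)
E
python3 - <<'E'
from h import *
for n in('top','side'): snap(n,n+'0')
a=[np.load(f'pics/{n}0.npz') for n in('top','side')]
for x in a: print(x['C'].round(2).tolist(),x['k'])
print(telemetry.observe())
E
```

```text
pics
[[-0.0, -1.0, 0.1, 414.92], [-1.0, 0.0, 0.01, -54.14], [-0.01, -0.1, -1.0, 1174.97], [0.0, 0.0, 0.0, 1.0]] [447.64973011 447.64973011 323.91850785 239.13545439]
[[0.81, -0.43, 0.4, 169.89], [-0.58, -0.57, 0.58, -549.94], [-0.02, -0.7, -0.71, 701.95], [0.0, 0.0, 0.0, 1.0]] [434.35144685 434.35144685 324.51798746 237.24465791]
{'time_s': 0.1, 'qpos': array([ 1.24402891e+00,  2.13322296e-01, -3.49698298e-02,  1.32349354e+00,
       -3.06164861e-05,  1.57082838e+00]), 'dq': array([ 5.46178262e-04, -1.94812154e-03, -1.97556559e-05, -2.18438209e-04,
       -1.55944795e-03,  4.23331867e-04]), 'joint_torque': array([ 7.45738089e-04, -6.87249684e+01,  4.87802517e+01,  1.22888174e-02,
        2.24953573e-05,  1.54331468e-05]), 'ee_pos': array([160.40847905, 473.2678853 , 238.86849571]), 'tool_rot': array([-6.53492147e-05,  1.62673562e-01,  9.86679820e-01, -4.90570448e-04]), 'wrist_force': array([-0.6404202 , -0.09831477,  0.05861537]), 'torque': array([-0.01219816,  0.02860627,  0.00809345]), 'grasp_force': 0.0, 'grip_width': 85.62885186356809}
```

View pics/top0.png

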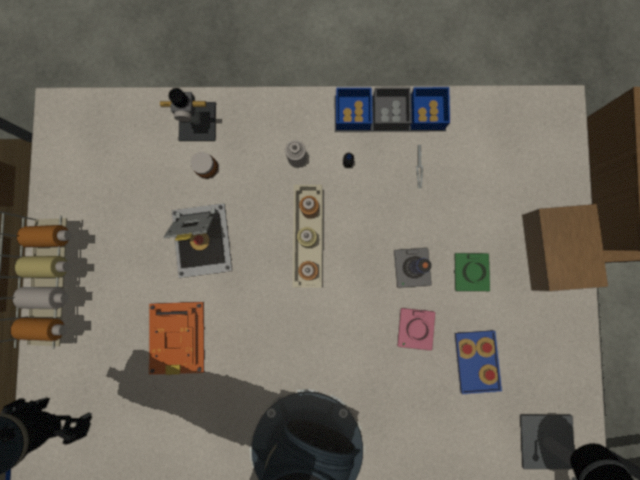

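View pics/side0.png

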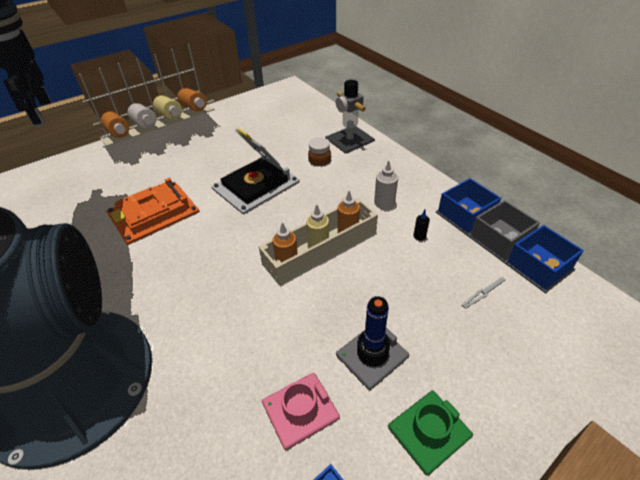

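The top view shows the aluminium jig at px (200,240) with its frame open, and the blue lamp in the grey dock at (413,266). The crate is at (309,238).

- **Dock look-alikes:** pink (417,329), green (472,272), grey stand bottom-right (548,440) and grey stand at the back (197,120). I choose the grey base with the black cup and navy lamp at (413,266).
- **Jig look-alike:** orange (177,338). I choose the aluminium one.

Next I check both choices in a close crop.

```bash
python3 - <<'E'
from h import *
t=cv2.imread('pics/top0.png'); s=cv2.imread('pics/side0.png')
R=lambda im,x,y,w,h,k:cv2.resize(im[y:y+h,x:x+w],None,fx=k,fy=k,interpolation=cv2.INTER_CUBIC)
A=np.hstack([R(t,155,195,100,75+25,4),R(t,375,230,100,100,4)])
A[:]=A
B=np.hstack([R(s,200,120,110,55+35,400/110),R(s,320,285,110,90+0,400/110)])
B=B[:,:800]
A=cv2.resize(A,(800,400)); B=cv2.resize(B,(800,327))
C=np.vstack([A,B]); C=cv2.resize(C,(int(800*.82),int(727*.82)))
cv2.imwrite('pics/crop1.png',C); print(C.shape, proj('top0',[160,473,239]),proj('side0',[160,473,239]))
E
```

```text
(596, 656, 3) [ 69.4 408.4] [ 43.4 115.8]
```

View pics/crop1.png

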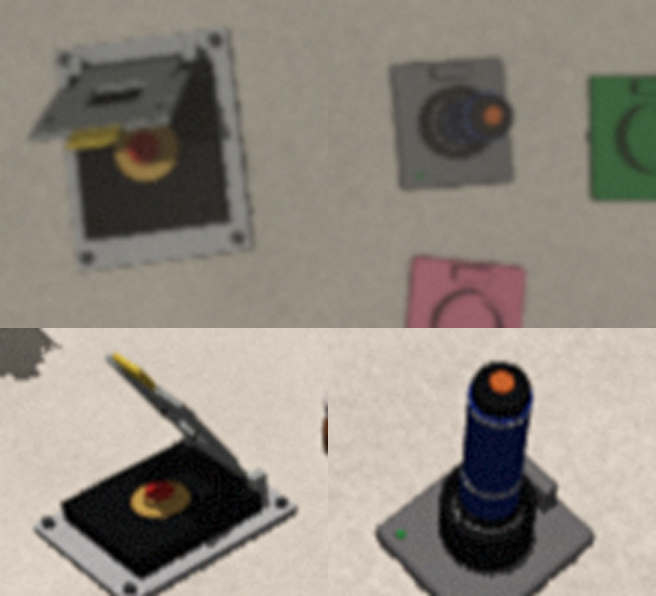

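The crop confirms both choices: the aluminium jig with a red emblem on a brass badge and a yellow tab up, and the navy lamp in the black cup on the grey base.

```bash
python3 - <<'E'
from h import *
from scipy.optimize import least_squares
P=[onz('top0',155+x/3.28,195+y/3.28,10)for x,y in((58,48),(230,28),(254,246),(78,270))]
for p in P: print(p)
c=np.mean(P,0); d=(P[0]+P[1]-P[2]-P[3])[:2]; l=(P[0]-P[1]+P[3]-P[2])[:2]
print('jig c',c, 'yaw',np.arctan2(*d[::-1]),np.arctan2(-l[0],l[1]))
sd=lambda x,y:(200+x/2.98,120+(y-328)/2.98)
print('badge top',onz('top0',155+147/3.28,195+152/3.28,28),'side',onz('side0',*sd(161,499),28))
print('side corners',[onz('side0',*sd(*q),10) for q in((37,528),(130,594),(297,510))])
print('lamp top',onz('top0',425.3,265.4,158),'side',onz('side0',378.4,302.8,158))
print('dock', [onz('top0',375+(x-328)/3.28,230+y/3.28,12) for x,y in((390,65),(502,57),(514,181),(400,189))])
# tab: top free-edge & side
def two(ut,us):
    f=lambda p:np.r_[proj('top0',p)-ut,proj('side0',p)-us]
    r=least_squares(f,[450,200,150],diff_step=1e-2); return r.x.round(1),r.fun.round(1)
print('tab',two((155+93/3.28,195+139/3.28),sd(130,368)))
for n,u,v,z in(('bottleA',309,205,125),('b',308,236,125),('c',309,270,125),('crate tl',297,187,56),('crate br',322,287,56),('crate bl',294,286,56),('crate tr',323,188,56),('white',295,148,125),('glue',348,158,83)): print(n,onz('top0',u,v,z))
E
```

```text
[606.3 354.8  10. ]
[622.1 216.5  10. ]
[446.9 194.   10. ]
[428.3 333.5  10. ]
jig c [525.9 274.7  10. ] yaw 0.12337918109751445 0.12320292132374805
badge top [520.4 275.8  28. ] side [524.9 275.6  28. ]
side corners [array([429.9, 326.3,  10. ]), array([453.5, 203.4,  10. ]), array([620.7, 213.2,  10. ])]
lamp top [ 452.3 -275.   158. ] side [ 456.5 -272.1  158. ]
dock [array([ 498.4, -226.1,   12. ]), array([ 504.5, -314.9,   12. ]), array([ 406.7, -322. ,   12. ]), array([ 400.6, -232.3,   12. ])]
tab (array([517.8, 276.2, 158. ]), array([ 0. , -0.1, -0. , -0. ]))
bottleA [597.4  -9.9 125. ]
b [523.4  -7.6 125. ]
c [443.4 -10.1 125. ]
crate tl [655.8  23.6  56. ]
crate br [403.  -39.6  56. ]
crate bl [405.6  30.1  56. ]
crate tr [653.  -42.5  56. ]
white [736.3  24.  125. ]
glue [ 723.  -105.2   83. ]
```

Call:
drive_tool:
  motion:
    - {"jaw": 255, "dx": -6, "dy": -0.7, "dz": 0, "az": -0.15}
    - {"jaw": 255, "dx": -12, "dy": -1.4, "dz": 0, "az": -0.3}
    - {"jaw": 255, "dx": -18, "dy": -2.1, "dz": 0, "az": -0.45}
    - {"jaw": 255, "dx": -24, "dy": -2.8, "dz": 0, "az": -0.45}
    - {"jaw": 255, "dx": -30, "dy": -3.5, "dz": 0, "az": -0.45}
    - {"jaw": 255, "dx": -36, "dy": -4.2, "dz": 0, "az": -0.45}
    - {"jaw": 255, "dx": -42, "dy": -4.9, "dz": 0, "az": -0.45}
    - {"jaw": 255, "dx": -44.8, "dy": -5.2, "dz": 0, "az": -0.45}
    - {"jaw": 255, "dx": -44.8, "dy": -5.2, "dz": 3, "az": -0.45}
    - {"jaw": 255, "dx": -44.8, "dy": -5.2, "dz": 5.8, "az": -0.45}
    - {"jaw": 255, "dx": -44.8, "dy": -5.2, "dz": 5.8, "az": -0.45}
  squeeze: 40

```text
invalid input
```

Call:
drive_tool:
  motion:
    - {"jaw": 255, "dx": -6, "dy": -0.7, "dz": 0, "ax": 0, "ay": 0, "az": -0.15}
    - {"jaw": 255, "dx": -12, "dy": -1.4, "dz": 0, "ax": 0, "ay": 0, "az": -0.3}
    - {"jaw": 255, "dx": -18, "dy": -2.1, "dz": 0, "ax": 0, "ay": 0, "az": -0.45}
    - {"jaw": 255, "dx": -24, "dy": -2.8, "dz": 0, "ax": 0, "ay": 0, "az": -0.45}
    - {"jaw": 255, "dx": -30, "dy": -3.5, "dz": 0, "ax": 0, "ay": 0, "az": -0.45}
    - {"jaw": 255, "dx": -36, "dy": -4.2, "dz": 0, "ax": 0, "ay": 0, "az": -0.45}
    - {"jaw": 255, "dx": -42, "dy": -4.9, "dz": 0, "ax": 0, "ay": 0, "az": -0.45}
    - {"jaw": 255, "dx": -44.8, "dy": -5.2, "dz": 0, "ax": 0, "ay": 0, "az": -0.45}
    - {"jaw": 255, "dx": -44.8, "dy": -5.2, "dz": 3, "ax": 0, "ay": 0, "az": -0.45}
    - {"jaw": 255, "dx": -44.8, "dy": -5.2, "dz": 5.8, "ax": 0, "ay": 0, "az": -0.45}
    - {"jaw": 255, "dx": -44.8, "dy": -5.2, "dz": 5.8, "ax": 0, "ay": 0, "az": -0.45}
  squeeze: 40

```text
time_s: 1.48
ee_pos: [566.9, 279.8, 179.2]
tool_rot: [-0.002, -0.062, 0.998, -0.001]
wrist_force: [-0.3, -1.1, 0.3]
grip_width: 0.1
grasp_force: 0.0
```

```bash
python3 - <<'E'
from h import *
s=snap('side','side1')['frame'][70:230,150:350]; w=snap('wrist','wr1')['frame']
C=np.hstack([cv2.resize(s,(400,320)),cv2.resize(w,(400,320))]); cv2.imwrite('pics/v1.png',C[:,:,::-1])
E
```

```text
(no output)
```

View pics/v1.png

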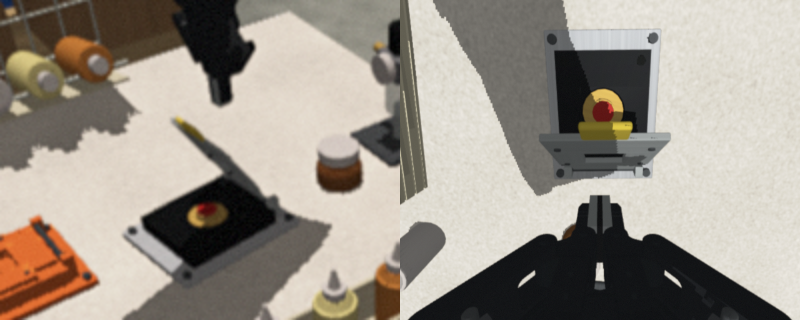

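The side view shows the closed fingertips behind and above the frame's free edge. The wrist view shows the tab at about (605,130), directly in front of the fingers. I fold the frame along its arc.

Call:
drive_tool:
  motion:
    - {"jaw": 255, "dx": 0.5, "dy": 0, "dz": 1.0, "ax": 0, "ay": 0, "az": 0}
    - {"jaw": 255, "dx": 1.7, "dy": 0, "dz": 1.5, "ax": 0, "ay": 0, "az": 0}
    - {"jaw": 255, "dx": 3.0, "dy": 0, "dz": 2.0, "ax": 0, "ay": 0, "az": 0}
    - {"jaw": 255, "dx": 4.1, "dy": 0, "dz": 2.75, "ax": 0, "ay": 0, "az": 0}
    - {"jaw": 255, "dx": 5.2, "dy": 0, "dz": 3.55, "ax": 0, "ay": 0, "az": 0}
    - {"jaw": 255, "dx": 6.2, "dy": 0, "dz": 4.5, "ax": 0, "ay": 0, "az": 0}
    - {"jaw": 255, "dx": 7.1, "dy": 0, "dz": 5.5, "ax": 0, "ay": 0, "az": 0}
    - {"jaw": 255, "dx": 7.85, "dy": 0, "dz": 6.6, "ax": 0, "ay": 0, "az": 0}
    - {"jaw": 255, "dx": 8.5, "dy": 0, "dz": 7.75, "ax": 0, "ay": 0, "az": 0}
    - {"jaw": 255, "dx": 9.1, "dy": 0, "dz": 9.0, "ax": 0, "ay": 0, "az": 0}
    - {"jaw": 255, "dx": 9.5, "dy": 0, "dz": 10.3, "ax": 0, "ay": 0, "az": 0}
    - {"jaw": 255, "dx": 9.8, "dy": 0, "dz": 11.6, "ax": 0, "ay": 0, "az": 0}
    - {"jaw": 255, "dx": 9.9, "dy": 0, "dz": 12.5, "ax": 0, "ay": 0, "az": 0}
    - {"jaw": 255, "dx": 10, "dy": 0, "dz": 13.2, "ax": 0, "ay": 0, "az": 0}
    - {"jaw": 255, "dx": 10, "dy": 0, "dz": 13.5, "ax": 0, "ay": 0, "az": 0}
    - {"jaw": 255, "dx": 10, "dy": 0, "dz": 13.5, "ax": 0, "ay": 0, "az": 0}

```text
time_s: 3.58
ee_pos: [469.0, 268.2, 46.3]
tool_rot: [0.0, -0.062, 0.998, 0.0]
wrist_force: [-0.8, 0.1, 0.2]
grip_width: 0.1
grasp_force: 0.0
```

Call:
drive_tool:
  motion:
    - {"jaw": 255, "dx": 0, "dy": 0, "dz": 0.2, "ax": 0, "ay": 0, "az": 0}
    - {"jaw": 255, "dx": 0, "dy": 0, "dz": 0.3, "ax": 0, "ay": 0, "az": 0}
    - {"jaw": 255, "dx": 0, "dy": 0, "dz": 0.3, "ax": 0, "ay": 0, "az": 0}

```text
time_s: 3.95
ee_pos: [469.3, 268.4, 44.7]
tool_rot: [0.001, -0.062, 0.998, 0.0]
wrist_force: [-6.3, -3.3, 20.7]
grip_width: -0.1
grasp_force: 10.7
```

Call:
drive_tool:
  motion:
    - {"jaw": 255, "dx": 0, "dy": 0, "dz": -3, "ax": 0, "ay": 0, "az": 0}
    - {"jaw": 200, "dx": -1, "dy": 0, "dz": -8, "ax": 0, "ay": 0, "az": 0}
    - {"jaw": 100, "dx": -4, "dy": 0, "dz": -14, "ax": 0, "ay": 0, "az": 0}
    - {"jaw": 0, "dx": -6, "dy": 0, "dz": -18, "ax": 0, "ay": 0, "az": 0}
    - {"jaw": 0, "dx": -6, "dy": 0, "dz": -18, "ax": 0, "ay": 0, "az": 0}
    - {"jaw": 0, "dx": -6, "dy": 0, "dz": -18, "ax": 0, "ay": 0, "az": 0}

```text
time_s: 4.7
ee_pos: [528.2, 275.4, 222.7]
tool_rot: [-0.0, -0.062, 0.998, -0.0]
wrist_force: [0.3, -0.1, -0.6]
grip_width: 85.6
grasp_force: 0.0
```

```bash
python3 - <<'E'
from h import *
s=snap('side','side2')['frame'][110:220,200:310]; w=snap('wrist','wr2')['frame']; t=snap('top','top2')['frame']
hsv=cv2.cvtColor(w,cv2.COLOR_RGB2HSV).astype(int); H,S,V=[hsv[...,i] for i in range(3)]
m=(((H<6)|(H>172))&(S>150)&(V>60)).astype(np.uint8)
n,l,st,c=cv2.connectedComponentsWithStats(m)
for i in range(1,n):
  if st[i,4]>60: print(st[i],c[i],onz('wr2',*c[i],37))
C=np.hstack([cv2.resize(s,(320,320)),w[:,100:540]if 0 else cv2.resize(w,(427,320))]); cv2.imwrite('pics/v2.png',C[:,:,::-1])
print(telemetry.observe()['ee_pos'])
E
```

```text
[310 194  28  27 582] [323.51546392 206.75601375] [522.9 279.1  37. ]
[527.5471444  275.29832904 222.26207663]
```

View pics/v2.png

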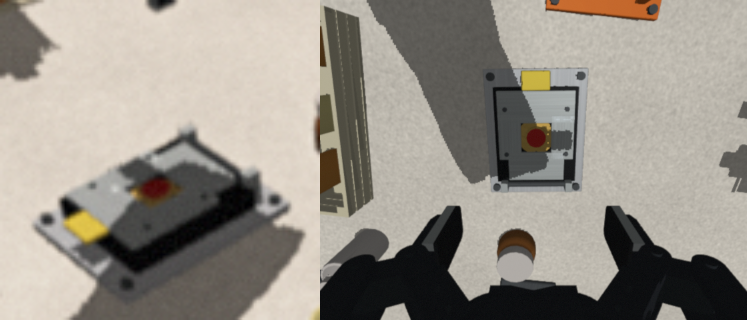

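Frame is fully down: the yellow tab lies flat and the red face sits in the window at wrist (323,207). I refine the face and lamp positions numerically.

```bash
python3 - <<'E'
from h import *
for f in('top2','side2'):
  im=cv2.imread(f'pics/{f}.png'); H,S,V=[x.astype(int) for x in cv2.split(cv2.cvtColor(im,cv2.COLOR_BGR2HSV))]
  p=proj(f,[523,277,37]); m=(((H<8)|(H>172))&(S>120)&(V>40)).astype(np.uint8)
  n,l,st,c=cv2.connectedComponentsWithStats(m)
  for i in range(1,n):
    if np.hypot(*(c[i]-p))<12 and st[i,4]>5: print(f,st[i],c[i],onz(f,*c[i],37))
# jig plate corner screws/outer corners in wrist view (z=10), px from view scale 1.5
for x,y in((485,69),(587,69),(585,192),(490,192)): print(onz('wr2',(x-320)*1.5,y*1.5,10))
E
```

```text
top2 [194 236   9   8  58] [198.10344828 239.5862069 ] [524.1 277.7  37. ]
side2 [249 171   9   7  47] [253.         174.08510638] [524.7 278.   37. ]
[445.6 202.2  10. ]
[429.  335.3  10. ]
[605.  366.6  10. ]
[623.2 221.2  10. ]
```

Call:
drive_tool:
  motion:
    - {"jaw": 0, "dx": 0, "dy": 0, "dz": -4, "ax": 0, "ay": 0, "az": 0}
    - {"jaw": 0, "dx": 0, "dy": -4, "dz": -8, "ax": 0, "ay": 0, "az": 0}
    - {"jaw": 0, "dx": 0, "dy": -10, "dz": -8, "ax": 0, "ay": 0, "az": 0}
    - {"jaw": 0, "dx": 0, "dy": -16, "dz": -8, "ax": 0, "ay": 0, "az": 0}
    - {"jaw": 0, "dx": 0, "dy": -22, "dz": -8, "ax": 0, "ay": 0, "az": 0}
    - {"jaw": 0, "dx": 0, "dy": -28, "dz": -8, "ax": 0, "ay": 0, "az": 0}
    - {"jaw": 0, "dx": 0, "dy": -34, "dz": -8, "ax": 0, "ay": 0, "az": 0}
    - {"jaw": 0, "dx": 0, "dy": -40, "dz": -8, "ax": 0, "ay": 0, "az": 0}
    - {"jaw": 0, "dx": 0, "dy": -46, "dz": -8, "ax": 0, "ay": 0, "az": 0}
    - {"jaw": 0, "dx": 0, "dy": -52, "dz": -6, "ax": 0, "ay": 0, "az": 0}
    - {"jaw": 0, "dx": 0, "dy": -55, "dz": -4, "ax": 0, "ay": 0, "az": 0}
    - {"jaw": 0, "dx": 0, "dy": -55, "dz": -3, "ax": 0, "ay": 0, "az": 0}
    - {"jaw": 0, "dx": 0, "dy": -55, "dz": -3, "ax": 0, "ay": 0, "az": 0}
    - {"jaw": 0, "dx": 0, "dy": -55, "dz": -3, "ax": 0, "ay": 0, "az": 0}

```text
time_s: 6.6
ee_pos: [596.2, -269.2, 254.2]
tool_rot: [0.0, -0.062, 0.998, -0.0]
wrist_force: [-0.7, -0.1, 0.0]
grip_width: 85.3
grasp_force: 0.0
```

```bash
python3 - <<'E'
from h import *
w=snap('wrist','wr3')['frame']; snap('top','top3')
H,S,V=[x.astype(int) for x in cv2.split(cv2.cvtColor(w,cv2.COLOR_RGB2HSV))]
for nm,m in(('orange',(H>4)&(H<18)&(S>150)&(V>110)),):
  n,l,st,c=cv2.connectedComponentsWithStats(m.astype(np.uint8))
  for i in range(1,n):
    if st[i,4]>40: print(nm,st[i],c[i],onz('wr3',*c[i],158))
cv2.imwrite('pics/v3.png',w[:,:,::-1]); print(telemetry.observe()['ee_pos'],proj('wr3',[454,-273,158]),proj('wr3',[454,-273,16]))
E
```

```text
orange [ 589  237   51   49 1202] [609.63893511 258.03826955] [581.1 -75.9 158. ]
[ 596.33599565 -269.43897585  254.31776577] [344.1  -3.4] [334.2  43.2]
```

View pics/v3.png

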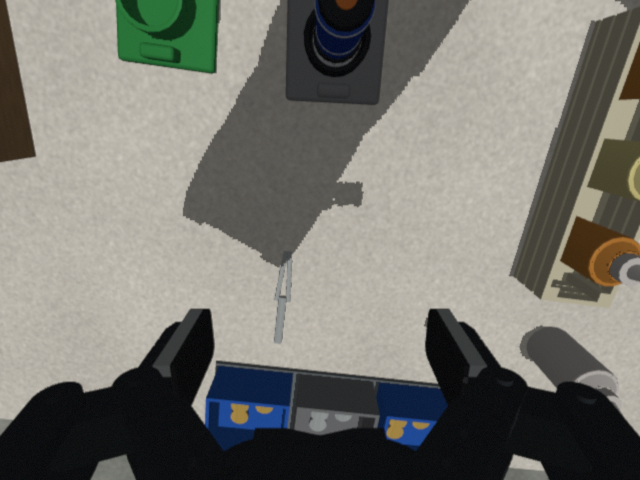

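The wrist view shows the lamp's orange cap dot at about (346,0) in the grey dock, with the cup centre at about (337,42). I move closer so the lamp is fully in view.

Call:
drive_tool:
  motion:
    - {"jaw": 0, "dx": 4, "dy": -0.5, "dz": 0, "ax": 0, "ay": 0, "az": 0}
    - {"jaw": 0, "dx": 8, "dy": -1, "dz": 0, "ax": 0, "ay": 0, "az": 0}
    - {"jaw": 0, "dx": 9, "dy": -1.5, "dz": 0, "ax": 0, "ay": 0, "az": 0}
    - {"jaw": 0, "dx": 9, "dy": -1.5, "dz": 0, "ax": 0, "ay": 0, "az": 0}
    - {"jaw": 0, "dx": 9, "dy": -1.5, "dz": 0, "ax": 0, "ay": 0, "az": 0}

```text
time_s: 7.32
ee_pos: [509.4, -295.9, 253.3]
tool_rot: [0.0, -0.062, 0.998, 0.0]
wrist_force: [0.2, 0.5, -0.3]
grip_width: 85.5
grasp_force: 0.0
```

```bash
python3 - <<'E'
from h import *
w=snap('wrist','wr4')['frame']; t=snap('top','top4')
H,S,V=[x.astype(int) for x in cv2.split(cv2.cvtColor(w,cv2.COLOR_RGB2HSV))]
m=(H>4)&(H<18)&(S>140)&(V>90)
n,l,st,c=cv2.connectedComponentsWithStats(m.astype(np.uint8))
for i in range(1,n):
    if st[i,4]>40: print(st[i],c[i],onz('wr4',*c[i],158))
im=cv2.imread('pics/side2.png'); H,S,V=[x.astype(int) for x in cv2.split(cv2.cvtColor(im,cv2.COLOR_BGR2HSV))]
m=np.zeros(H.shape,bool); m[280:330,350:400]=((H>3)&(H<18)&(S>130)&(V>90))[280:330,350:400]; v,u=np.nonzero(m); print('side',len(u),onz('side2',u.mean(),v.mean(),158))
im=cv2.imread('pics/top2.png'); H,S,V=[x.astype(int) for x in cv2.split(cv2.cvtColor(im,cv2.COLOR_BGR2HSV))]
m=np.zeros(H.shape,bool); m[250:280,410:440]=((H>3)&(H<18)&(S>100)&(V>90))[250:280,410:440]; v,u=np.nonzero(m); print('top',len(u),onz('top2',u.mean(),v.mean(),158))
cv2.imwrite('pics/v4.png',w[:,:,::-1]); print(telemetry.observe()['ee_pos'])
E
```

```text
[ 584  327   50   42 1113] [605.02605571 345.0952381 ] [559.3 -81.7 158. ]
side 56 [ 456.  -271.4  158. ]
top 30 [ 454.  -273.9  158. ]
[ 509.33073397 -295.83149672  253.04152865]
```

View pics/v4.png

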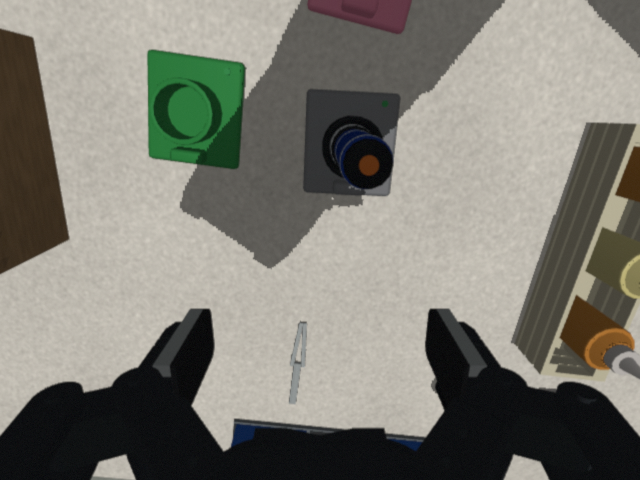

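The orange dot is at (369,165) and the cup ring centre at about (351,145). I compute the shift to the grasp.

```bash
python3 - <<'E'
from h import *
a=onz('wr4',369,165,158); print(a,onz('wr4',351,145,48))
L=np.array([(a[0]*2+456+454)/4,(a[1]*2-271.4-273.9)/4]); print(L)
p=telemetry.observe()['ee_pos'][:2]; d=L-p; y=.123
X=np.array([np.cos(y),np.sin(y)]);Y=np.array([-X[1],X[0]]); print('dx',-d@X,'dy',d@Y)
E
```

```text
[ 453.7 -271.6  158. ] [ 451.  -274.1   48. ]
[ 454.35  -272.125]
dx 51.656804074451074 dy 30.272986104412713
```

Call:
drive_tool:
  motion:
    - {"jaw": 0, "dx": 3, "dy": 2, "dz": 0, "ax": 0, "ay": 0, "az": 0}
    - {"jaw": 0, "dx": 5.2, "dy": 3, "dz": 0, "ax": 0, "ay": 0, "az": 0}
    - {"jaw": 0, "dx": 5.2, "dy": 3, "dz": 1, "ax": 0, "ay": 0, "az": 0}
    - {"jaw": 0, "dx": 5.2, "dy": 3, "dz": 4, "ax": 0, "ay": 0, "az": 0}
    - {"jaw": 0, "dx": 5.2, "dy": 3, "dz": 7, "ax": 0, "ay": 0, "az": 0}
    - {"jaw": 0, "dx": 5.2, "dy": 3, "dz": 10, "ax": 0, "ay": 0, "az": 0}
    - {"jaw": 0, "dx": 5.2, "dy": 3, "dz": 13, "ax": 0, "ay": 0, "az": 0}
    - {"jaw": 0, "dx": 5.2, "dy": 3, "dz": 14.7, "ax": 0, "ay": 0, "az": 0}
    - {"jaw": 0, "dx": 5.2, "dy": 3, "dz": 14.7, "ax": 0, "ay": 0, "az": 0}
    - {"jaw": 0, "dx": 5.2, "dy": 3, "dz": 14.7, "ax": 0, "ay": 0, "az": 0}

```text
time_s: 8.68
ee_pos: [453.9, -273.0, 106.7]
tool_rot: [0.0, -0.062, 0.998, -0.0]
wrist_force: [0.1, 0.3, 0.3]
grip_width: 85.5
grasp_force: 0.0
```

Close gently with 40 N.

Call:
drive_tool:
  motion:
    - {"jaw": 100, "dx": 0, "dy": 0, "dz": 0, "ax": 0, "ay": 0, "az": 0}
    - {"jaw": 130, "dx": 0, "dy": 0, "dz": 0, "ax": 0, "ay": 0, "az": 0}
    - {"jaw": 145, "dx": 0, "dy": 0, "dz": 0, "ax": 0, "ay": 0, "az": 0}
    - {"jaw": 160, "dx": 0, "dy": 0, "dz": 0, "ax": 0, "ay": 0, "az": 0}
    - {"jaw": 200, "dx": 0, "dy": 0, "dz": 0, "ax": 0, "ay": 0, "az": 0}
    - {"jaw": 255, "dx": 0, "dy": 0, "dz": 0, "ax": 0, "ay": 0, "az": 0}
    - {"jaw": 255, "dx": 0, "dy": 0, "dz": 0, "ax": 0, "ay": 0, "az": 0}
    - {"jaw": 255, "dx": 0, "dy": 0, "dz": 0, "ax": 0, "ay": 0, "az": 0}
  squeeze: 50

```text
time_s: 9.68
ee_pos: [453.4, -272.9, 106.7]
tool_rot: [0.0, -0.062, 0.998, -0.0]
wrist_force: [-0.6, 1.1, 5.9]
grip_width: 32.7
grasp_force: 49.3
```

Call:
drive_tool:
  motion:
    - {"jaw": 255, "dx": 0, "dy": 0, "dz": -0.5, "ax": 0, "ay": 0, "az": 0}
    - {"jaw": 255, "dx": 0, "dy": 0, "dz": -1.5, "ax": 0, "ay": 0, "az": 0}
    - {"jaw": 255, "dx": 0, "dy": 0, "dz": -3, "ax": 0, "ay": 0, "az": 0}
    - {"jaw": 255, "dx": 0, "dy": 0, "dz": -5, "ax": 0, "ay": 0, "az": 0}
    - {"jaw": 255, "dx": 0, "dy": 0, "dz": -7.5, "ax": 0, "ay": 0, "az": 0}
    - {"jaw": 255, "dx": 0, "dy": 0, "dz": -10, "ax": 0, "ay": 0, "az": 0}
    - {"jaw": 255, "dx": 0, "dy": 0, "dz": -12.5, "ax": 0, "ay": 0, "az": 0}
    - {"jaw": 255, "dx": 0, "dy": 0, "dz": -15, "ax": 0, "ay": 0, "az": 0}
    - {"jaw": 255, "dx": 0, "dy": 0, "dz": -17, "ax": 0, "ay": 0, "az": 0}
    - {"jaw": 255, "dx": 0, "dy": 0, "dz": -18, "ax": 0, "ay": 0, "az": 0}
    - {"jaw": 255, "dx": 0, "dy": 0, "dz": -18, "ax": 0, "ay": 0, "az": 0}

```text
time_s: 11.05
ee_pos: [453.4, -273.0, 286.9]
tool_rot: [0.0, -0.062, 0.998, -0.0]
wrist_force: [-0.1, -1.0, -2.1]
grip_width: 33.2
grasp_force: 49.9
```

Call:
drive_tool:
  motion:
    - {"jaw": 255, "dx": -0.3, "dy": 1, "dz": 0, "ax": 0, "ay": 0, "az": 0}
    - {"jaw": 255, "dx": -0.8, "dy": 3, "dz": 0, "ax": 0, "ay": 0, "az": 0}
    - {"jaw": 255, "dx": -1.5, "dy": 6, "dz": 0, "ax": 0, "ay": 0, "az": 0}
    - {"jaw": 255, "dx": -2.5, "dy": 10, "dz": 0, "ax": 0, "ay": 0, "az": 0}
    - {"jaw": 255, "dx": -3.6, "dy": 14, "dz": 0, "ax": 0, "ay": 0, "az": 0}
    - {"jaw": 255, "dx": -4.6, "dy": 18, "dz": 0, "ax": 0, "ay": 0, "az": 0}
    - {"jaw": 255, "dx": -5.6, "dy": 22, "dz": 0, "ax": 0, "ay": 0, "az": 0}
    - {"jaw": 255, "dx": -6.6, "dy": 26, "dz": 0, "ax": 0, "ay": 0, "az": 0}
    - {"jaw": 255, "dx": -7.7, "dy": 30, "dz": 0, "ax": 0, "ay": 0, "az": 0}
    - {"jaw": 255, "dx": -8.7, "dy": 34, "dz": 0, "ax": 0, "ay": 0, "az": 0}
    - {"jaw": 255, "dx": -9.7, "dy": 38, "dz": 0, "ax": 0, "ay": 0, "az": 0}
    - {"jaw": 255, "dx": -10.7, "dy": 42, "dz": 0, "ax": 0, "ay": 0, "az": 0}
    - {"jaw": 255, "dx": -11.8, "dy": 46, "dz": 0, "ax": 0, "ay": 0, "az": 0}
    - {"jaw": 255, "dx": -12.6, "dy": 49, "dz": 0, "ax": 0, "ay": 0, "az": 0}
    - {"jaw": 255, "dx": -13.2, "dy": 51.5, "dz": 0, "ax": 0, "ay": 0, "az": 0}
    - {"jaw": 255, "dx": -13.6, "dy": 53, "dz": 0, "ax": 0, "ay": 0, "az": 0}
    - {"jaw": 255, "dx": -13.8, "dy": 53.8, "dz": 0, "ax": 0, "ay": 0, "az": 0}
    - {"jaw": 255, "dx": -13.8, "dy": 53.8, "dz": 0, "ax": 0, "ay": 0, "az": 0}
    - {"jaw": 255, "dx": -13.8, "dy": 53.8, "dz": 0, "ax": 0, "ay": 0, "az": 0}

```text
time_s: 13.42
ee_pos: [524.1, 277.4, 286.4]
tool_rot: [0.0, -0.061, 0.998, -0.0]
wrist_force: [0.3, 0.0, -1.7]
grip_width: 33.0
grasp_force: 50.0
```

Call:
drive_tool:
  motion:
    - {"jaw": 255, "dx": 0, "dy": 0, "dz": 1.5, "ax": 0, "ay": 0, "az": 0}
    - {"jaw": 255, "dx": 0, "dy": 0, "dz": 4, "ax": 0, "ay": 0, "az": 0}
    - {"jaw": 255, "dx": 0, "dy": 0, "dz": 7, "ax": 0, "ay": 0, "az": 0}
    - {"jaw": 255, "dx": 0, "dy": 0, "dz": 9.5, "ax": 0, "ay": 0, "az": 0}
    - {"jaw": 255, "dx": 0, "dy": 0, "dz": 11, "ax": 0, "ay": 0, "az": 0}
    - {"jaw": 255, "dx": 0, "dy": 0, "dz": 11.5, "ax": 0, "ay": 0, "az": 0}
    - {"jaw": 255, "dx": 0, "dy": 0, "dz": 11.5, "ax": 0, "ay": 0, "az": 0}
    - {"jaw": 255, "dx": 0, "dy": 0, "dz": 11.5, "ax": 0, "ay": 0, "az": 0}

```text
time_s: 14.42
ee_pos: [524.5, 278.2, 172.2]
tool_rot: [0.001, -0.062, 0.998, 0.0]
wrist_force: [0.6, -0.2, -2.8]
grip_width: 33.2
grasp_force: 50.0
```

```bash
python3 - <<'E'
from h import *
p=telemetry.observe()['ee_pos']; print(p)
s=snap('side','side5')['frame']; w=snap('wrist','wr5')['frame']
B=cv2.resize(s[80:200,190:310],(480,480),interpolation=cv2.INTER_CUBIC)
C=np.hstack([B,w[:,160:480]]); cv2.imwrite('pics/v5.png',C[:,:,::-1])
for h in(0,37,132): 
  q=[p[0],p[1],p[2]-90.7+h]; print(h,(proj('side5',q)-[190,80])*4, proj('wr5',q)+[320,0])
E
```

```text
[524.50584753 278.23512665 172.21162794]
0 [241.6 317.6] [638.1 248. ]
37 [232.8 266.4] [637.9 271.4]
132 [208.  121.2] [637.  397.4]
```

View pics/v5.png

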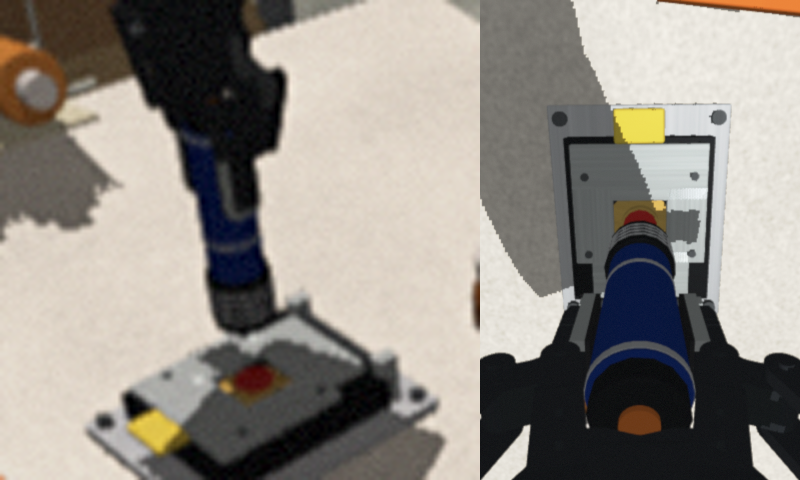

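The side view shows the lamp upright with its lens at (243,320), where predicted, above the badge. The wrist view shows it centred on the window at x≈639. I lower to about 10 mm above the face.

Call:
drive_tool:
  motion:
    - {"jaw": 255, "dx": 0, "dy": 0, "dz": 0.7, "ax": 0, "ay": 0, "az": 0}
    - {"jaw": 255, "dx": 0, "dy": 0, "dz": 1.5, "ax": 0, "ay": 0, "az": 0}
    - {"jaw": 255, "dx": 0, "dy": 0, "dz": 2.2, "ax": 0, "ay": 0, "az": 0}
    - {"jaw": 255, "dx": 0, "dy": 0, "dz": 2.8, "ax": 0, "ay": 0, "az": 0}
    - {"jaw": 255, "dx": 0, "dy": 0, "dz": 3.2, "ax": 0, "ay": 0, "az": 0}
    - {"jaw": 255, "dx": 0, "dy": 0, "dz": 3.4, "ax": 0, "ay": 0, "az": 0}
    - {"jaw": 255, "dx": 0, "dy": 0, "dz": 3.4, "ax": 0, "ay": 0, "az": 0}
    - {"jaw": 255, "dx": 0, "dy": 0, "dz": 3.4, "ax": 0, "ay": 0, "az": 0}
    - {"jaw": 255, "dx": 0, "dy": 0, "dz": 3.4, "ax": 0, "ay": 0, "az": 0}
    - {"jaw": 255, "dx": 0, "dy": 0, "dz": 3.4, "ax": 0, "ay": 0, "az": 0}

```text
time_s: 15.78
ee_pos: [524.1, 278.1, 137.4]
tool_rot: [0.0, -0.062, 0.998, 0.0]
wrist_force: [0.2, -0.3, -2.4]
grip_width: 33.0
grasp_force: 50.0
```

```bash
python3 - <<'E'
from h import *
p=telemetry.observe()['ee_pos']; print(p)
s=snap('side','side6')['frame']; w=snap('wrist','wr6')['frame']; t=snap('top','top6')['frame']
B=cv2.resize(s[110:210,200:300],(400,400),interpolation=cv2.INTER_CUBIC)
C=np.hstack([B,w[120:420,200:440].repeat(1,0) if 0 else cv2.resize(w[100:400,200:500],(400,400))]); cv2.imwrite('pics/v6.png',C[:,:,::-1])
for h in(-10,0,): 
  q=[p[0],p[1],p[2]-90.7+h]; print(h,(proj('side6',q)-[200,110])*4, (proj('wr6',q)-[200,100])*4/3+[400,0])
E
```

```text
[524.10187695 278.05124491 137.38930049]
-10 [211.2 257.2] [557.6        190.53333333]
0 [209.2 244. ] [557.46666667 197.46666667]
```

View pics/v6.png

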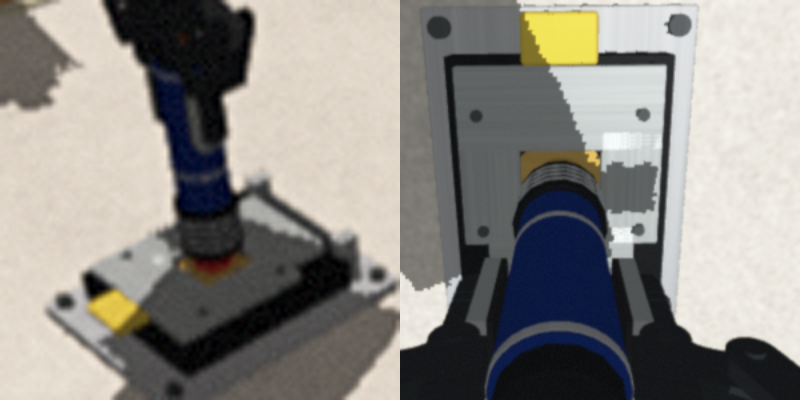

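The lamp is upright, centred over the window (x≈560 for both lamp and window), with a gap above the red face and no contact force. I hand in.

```bash
python3 -c "
from plant import manip
print(manip.close_job())"
```

```text
the job is handed in; nothing more can be done
None
```

The job is handed in: the frame is folded fully down, and the lamp is held upright and steady, centred over the red badge face about 10 mm above it (judge's verdict not returned).

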